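# Ram a desiccant capsule home in the drying column

## Robot

A 6-joint arm with a two-finger parallel gripper is mounted at the origin on the work surface. World frame = base frame: x ahead of the robot, y to its left, z up, the work surface at z = 0. Lengths are in m, angles in rad, forces in N, time in s.
With the tool pointing down it reaches from about 0.275 to 0.75 m from the base axis. Payload 10.2 kg.
Tool frame: the origin (TCP) lies between the finger pads; the fingertips stand 19 mm ahead of it and the grasp point (between the pads) is the TCP; z points along the fingers, y is the direction in which the jaws open and shut (so a half turn about z gives the same grasp; the last joint's range is limited). The gripper opens to 85 mm and grips with 20 to 120 N. Pads are 22 mm wide; open, the fingers measure 114 mm over their backs; the gripper's body (76 mm by 85 mm) begins 54 mm behind the grasp point. The pads swing forward as they close: fully open they stand 13 mm farther back than shut.
Start: joints at [-1.463, 0.313, 1.498, -0, 1.331, -0.223], TCP at [0.171, -0.497, 0.25] pointing down, gripper open.
Joint ranges: [-2.94, 2.94], [-0.97, 2.17], [0.19, 2.56], [-1.23, 4.37], [0.02, 3.11], [-2.88, 2.88]. Speed limits (rad/s): [2.39, 2.39, 3.01, 3.14, 3.14, 3.14].

## Interface

Orientations are given as a 3x3 rotation matrix whose columns are the frame's x, y, z axes.
In Python, from workcell import bot, viewer gives the robot as it stands. The module is installed in compiled form; this text tells all that it offers.
- The arm moves only by the tool arm_command, never from a script. Its argument "motion" is a list that holds one entry, the list of rows, each a list of 7 numbers: the shift along the world's x, y, z in mm, then the turn, a rotation vector about the world's x, y, z in rad, then the finger opening in mm, from 0 to 85.4. In form: [[[x, y, z, wx, wy, wz, gripper], ...]]. A call has 1 to 20 rows; each row is the pose to reach, as a shift and turn from the pose commanded when the call began; what a row does not reach only later rows make up. A row lasts 1/10 s, in which the tool goes at most 50 mm and 8.59 degrees, less where a joint would pass 70% of its speed; a pose out of reach is approached as far as the arm can. A call with a gripper value outside its range is refused whole. The fingers move at their own pace and stop on an object; "force" is the grip in N (left out, the last holds). Time passes only in rows, so rows that repeat a pose let the fingers close. It gives the time, the measured TCP pose, the force and the opening at its end, in the units of the state.
- bot.get_obs(): the state, without advancing time (a new reading comes with each control period).
- viewer.read_camera(name): name is "scene" or "top" or "wrist"; returns the picture (384x512x3 uint8, blue, green, red); there is no depth.
- viewer.calibration(name): a dict with "fx", "fy", "cx", "cy" (pixels), "view" (4x4, takes a point from world to camera coordinates). Camera axes: x right, y down, z forward; pixel columns grow to the right and rows downward; lengths in m; the calibration is good to about 2 mm. The wrist camera is an equidistant fisheye: a pixel r from the principal point sees the ray r / f radians off the axis. A picture is of the moment at which its call begins: read the wrist's pose just before it. calibration takes no time and is no camera call; for the wrist camera it gives the pose at the moment of the call.
- bot.hand_in(): hands the job in, once; it reports no verdict.
The state is a dict: "time": time; "joint_pos": joint angles; "joint_vel": joint speeds; "effort": joint torques, N m; "tool_pos": TCP position; "ee_rot": TCP orientation; "ft_force": force on the tool from outside, world axes, zero at the start; "torque": the same for the moment, N m; "finger_gap": finger opening in m.
Only numpy, scipy, OpenCV 4.12 (cv2) and the standard library are available. Lean on these libraries where they do the work, as an engineer would, in place of code of your own. Each camera call takes 0.05 s, during which the arm holds its last target.

## Task

Load the slim desiccant capsule into the mouth of the drying column and let go of it, then take the tamping rod from the rack and push the capsule down the tube until it bottoms out firmly on the hidden springy stop: hold a steady push of about 18 N there for a second, and never push it with more than 28 N. Then hang the rod upright in its own hole of the rack again, and do not shift the other things.

Things in the scene. Friction and masses are not known exactly. Their poses are not given: they have to be found in the camera images.
- capsule: the desiccant capsule to load: plain white upright cylinder with two thin steel bands, 20 mm diameter, 34 mm tall (the slimmest of three white cylinders), 30 g. Origin: centre of its underside, z up along its axis. It stands on the cutting mat, whose top is 3 mm above the table.
- column: the drying column, fixed: upright grey tube, 37 mm outside and 24 mm bore, on an 84 mm square, 10 mm thick aluminium flange, with a small steel nozzle low on its +y side. Origin: centre of the flange's underside, z up. The top 12 mm flares outwards to a mouth of 34 mm bore and 47 mm outside; the rim is 100 mm above the origin.
- column_nose (a point): on the tube's axis, 19 mm below the rim, level with the sloped noses of two spring shoes in the tube's -x and +x walls. The noses slope in from 12 to 26 mm below the rim. A capsule let go in the mouth sits on them, nearly half its height out of the tube; from there it must be pushed, catching a little at first, against a drag of 3 to 8 N.
- column_floor (a point): foot of the bore, on the tube's axis, 10 mm above the column's origin. Above it is the hidden stop, a rubber-topped spring pad (about 4 N per mm, 8 mm travel). At rest the pad's top lies anywhere from 18 to 36 mm above the column's origin (64 to 82 mm below the rim), so the bottom must be felt.
- column_mouth (a point): centre of the tube's rim, on the tube's axis, 100 mm above the column's origin.
- rod: the tamping rod, upright: flat-ended steel shaft 14 mm diameter, 80 mm long; steel collar 36 mm diameter (80 to 88 mm up); straight round wooden handle 20 mm diameter (88 to 135 mm up); 150 g. Origin: centre of the flat lower end, z up the rod. It hangs by its collar in one of the rack's three holes. Fingers round the handle can bear down on the collar.
- rack: the fixed wooden tool rack: a board 64 mm (x) by 200 mm (y), 14 mm thick, top 88 mm above the origin, on two end walls. Origin: centre of its underside. Three holes of 20 mm diameter go through the board, on its y axis at -62, 0 and 62 mm; each holds one tool, hung by a collar of 36 mm diameter that rests on the board.
- awl: bystander in the rack: awl with a pear-shaped wooden handle and a pointed blade, handle 30 mm wide. Origin 80 mm below its collar's underside.
- spatula: bystander in the rack: spatula with a thin short handle (12 mm wide, 30 mm tall) and flat blade. Origin 80 mm below its collar's underside.
- wide_capsule: bystander: white upright capsule, 34 mm diameter, 34 mm tall, too wide for the tube. Origin: centre of its underside.
- flat_capsule: bystander: low white capsule, 30 mm diameter, 14 mm tall. Origin: centre of its underside.
- weight: bystander: brass paper weight, 52 mm diameter, 48 mm tall, with a knob. Origin: centre of its underside.
- paste_bowl: bystander: small white bowl, 80 mm across, 40 mm high. Origin: centre of its underside.
- folder: bystander: ivory-coloured flat folding stick, 150 by 22 by 5 mm, lying on the mat. Origin: centre of its underside.
Mind the look-alikes: they are no part of the job. Leave any blue or red look-alike of the rod alone.

How it is judged:
On the way, in this order (a step that is already met when the one before it is completed fails the run):
1. the capsule stands in the tube's mouth, its underside at least 8 mm below the rim, let go (z of capsule in the frame of column below 0.092 m and horizontal distance between capsule and column_mouth below 0.008 m and contact force between the fingers and capsule below 0.05 N), for 0.2 s.
2. the rod presses the capsule with at least 12 N, steadily for 0.4 s, with the capsule's underside at least 57 mm below the rim (that is, on the stop) (contact force between rod and capsule above 12 N and z of capsule in the frame of column below 0.043 m and horizontal distance between capsule and column_mouth below 0.006 m and linear speed of capsule below 0.01 m/s), for 0.4 s.
At the end, for the whole second after the job is handed in: The capsule stays down the tube, upright within 0.2 rad and within 6 mm of its axis, its underside at least 57 mm below the rim; the rod hangs upright (within 0.08 rad) in the rack hole it came from, within 10 mm of where it started; both are at rest and released (z of capsule in the frame of column below 0.043 m and horizontal distance between capsule and column_mouth below 0.006 m and angle between the z axis of capsule and the z axis of column, either way round below 0.2 rad and linear speed of each of capsule, rod below 0.02 m/s and distance of rod from where it was at the start of the episode below 0.01 m and angle between rod's own z axis and vertical below 0.08 rad); the robot touches nothing.
It fails at once if the rod pushes the capsule with more than 28 N (contact force between rod and capsule above 28 N).
It fails at once if a bystander is moved by more than 25 mm (distance of any of awl, spatula, wide_capsule, flat_capsule, weight, paste_bowl, folder from where it was at the start of the episode above 0.025 m).
It also fails if it takes over 72 s, if anything falls off the work surface, if the arm or the gripper's body presses on something with over 40 N, if the wrist force passes 120 N, or if a joint passes its speed limit or range.

## Working session

There is one attempt and no reset: what is moved stays moved. The work goes in short steps, Python scripts to look and compute and a tool call to move; the robot and the scene stay as the last step left them, time stands still between calls to the robot, and variables do not carry over. Pictures are saved under pics/ and viewed, and the job is handed in when it is done.

Besides the shell and the picture viewer there is one more tool, called as a command line: name --argument value ..., lists and objects as JSON in quotes. arm_command: Moves the arm, as the interface text tells. Its arguments: {"type":"object","properties":{"motion":{"type":"array","items":{"type":"array","items":{"type":"array","items":{"type":"number"}}}},"force":{"type":"number"}},"required":["motion"]}

```bash
mkdir -p pics; cat > h.py <<'E'
import numpy as np, cv2
from workcell import bot, viewer
def ray(name,u,v,cal=None):
    c=cal or viewer.calibration(name); V=np.array(c["view"]); R=V[:3,:3]; o=-R.T@V[:3,3]
    a=(u-c["cx"])/c["fx"]; b=(v-c["cy"])/c["fy"]
    if name=="wrist":
        r=np.hypot(a,b); s=np.sin(r)/r if r>1e-9 else 1; d=np.array([a*s,b*s,np.cos(r)])
    else: d=np.array([a,b,1.])
    return o,R.T@d
def onz(name,u,v,z,cal=None):
    o,d=ray(name,u,v,cal); return o+d*(z-o[2])/d[2]
def proj(name,p,cal=None):
    c=cal or viewer.calibration(name); q=np.array(c["view"])@np.append(p,1); q=q[:3]
    if name=="wrist":
        n=np.hypot(q[0],q[1]); t=np.arctan2(n,q[2]); k=t/n if n>1e-9 else 0
        return c["cx"]+c["fx"]*q[0]*k, c["cy"]+c["fy"]*q[1]*k
    return c["cx"]+c["fx"]*q[0]/q[2], c["cy"]+c["fy"]*q[1]/q[2]
E
python3 - <<'E'
from h import *
for n in ("scene","top","wrist"):
    c=viewer.calibration(n); print(n,c["fx"],c["cx"],c["cy"],np.round(np.array(c["view"]),3).tolist())
    cv2.imwrite(f"pics/{n}0.png",viewer.read_camera(n))
print(bot.get_obs())
E
```

```text
scene 373.8095867689247 255.99517381793908 192.75473495925874 [[-0.292, 0.956, 0.014, 0.137], [0.826, 0.26, -0.5, -0.448], [-0.482, -0.134, -0.866, 1.369], [0.0, 0.0, 0.0, 1.0]]
top 428.3408148853839 261.0304947316817 193.01188482433744 [[-0.021, -1.0, -0.019, 0.038], [-0.99, 0.023, -0.136, 0.605], [0.136, 0.016, -0.991, 1.123], [0.0, 0.0, 0.0, 1.0]]
wrist 297.3186396354542 255.7499584591336 193.55367301365047 [[0.324, -0.946, -0.0, -0.526], [-0.908, -0.312, 0.28, -0.036], [-0.265, -0.09, -0.96, 0.379], [0.0, 0.0, 0.0, 1.0]]
{'time': 0.15, 'joint_pos': array([-1.46338616e+00,  3.13324369e-01,  1.49821019e+00, -1.53960962e-07,
        1.33099595e+00, -2.23411322e-01]), 'joint_vel': array([-0.0022622 , -0.00038489, -0.0027585 ,  0.00115817,  0.0008592 ,
       -0.00188556]), 'effort': array([ 7.66851754e-04, -4.12370145e+01, -2.59797728e+01, -1.72781733e-04,
        3.22298387e-03,  5.24540582e-06]), 'tool_pos': array([ 0.17049619, -0.49637878,  0.24988477]), 'ee_rot': array([[ 9.45775825e-01,  3.24820070e-01, -1.00689876e-04],
       [ 3.24820019e-01, -9.45775389e-01,  9.32430520e-04],
       [ 2.07642140e-04, -9.14576332e-04, -9.99999560e-01]]), 'ft_force': array([ 0.24209059, -0.21725176,  0.68919412]), 'torque': array([-0.0273503 , -0.00367138, -0.04172106]), 'finger_gap': 0.08541374089306795}
```

View pics/top0.png

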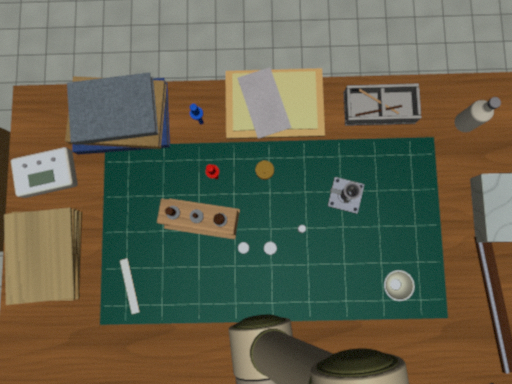

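View pics/scene0.png

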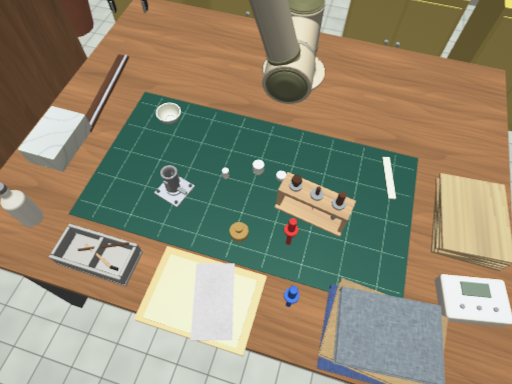

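View pics/wrist0.png

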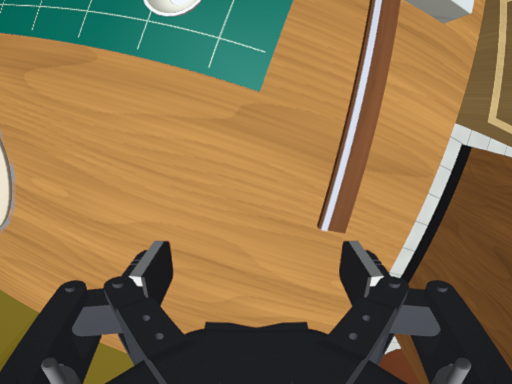

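The white cylinders in the top view are at (243,247), (270,248) and (302,229). The last is the smallest, so it should be the capsule. The column is at about (348,192) and the rack at about (198,218). I'll enlarge these to check.

```bash
python3 - <<'E'
from h import *
t=cv2.imread("pics/top0.png"); s=cv2.imread("pics/scene0.png")
a=cv2.resize(t[160:270,150:380],(800,383),interpolation=cv2.INTER_CUBIC)
cv2.imwrite("pics/topc.png",a)
b=cv2.resize(s[140:250,150:365],(800,409),interpolation=cv2.INTER_CUBIC)
cv2.imwrite("pics/scenec.png",b)
g=cv2.cvtColor(t,cv2.COLOR_BGR2HSV)
m=((g[...,1]<60)&(g[...,2]>150)).astype(np.uint8)
n,l,st,ce=cv2.connectedComponentsWithStats(m)
for i in range(1,n):
    if 10<st[i,4]<1500 and 100<ce[i][0]<440 and 130<ce[i][1]<330: print("top",ce[i],st[i], onz("top",*ce[i],0.037))
g=cv2.cvtColor(s,cv2.COLOR_BGR2HSV)
m=((g[...,1]<60)&(g[...,2]>150)).astype(np.uint8)
n,l,st,ce=cv2.connectedComponentsWithStats(m)
for i in range(1,n):
    if 10<st[i,4]<1500 and 100<ce[i][0]<440 and 90<ce[i][1]<250: print("sc",ce[i],st[i], onz("scene",*ce[i],0.037))
E
```

```text
top [340.12087912 183.91208791] [333 179  16  10  91] [ 0.62666194 -0.19207874  0.037     ]
top [344.86440678 202.6779661 ] [330 193  31  18 236] [ 0.57491378 -0.20251775  0.037     ]
top [301.775 228.125] [298 225   8   7  40] [ 0.50869236 -0.08362214  0.037     ]
top [243.06024096 247.48192771] [238 243  11  10  83] [0.46033825 0.07544667 0.037     ]
top [269.73728814 247.70338983] [264 242  13  13 118] [0.45822719 0.00388409 0.037     ]
top [129.11519608 286.05637255] [120 259  19  55 408] [0.36481234 0.38095697 0.037     ]
top [397.2997543  282.67076167] [384 271  30  29 407] [ 0.35963558 -0.33017252  0.037     ]
top [390.13333333 295.33333333] [385 290  12  10  15] [ 0.32739345 -0.30936675  0.037     ]
sc [167.77692308 111.62051282] [155 102  26  20 390] [ 0.35163322 -0.33555413  0.037     ]
sc [388.84592145 177.66465257] [382 157  14  42 331] [0.39074511 0.3835536  0.037     ]
sc [257.9375     163.98958333] [252 159  13  11  96] [0.46005116 0.00288703 0.037     ]
sc [168.31818182 171.24242424] [161 165  16  14  66] [ 0.56394917 -0.24074185  0.037     ]
sc [224.87179487 170.12820513] [222 167   7   7  39] [ 0.51036332 -0.0838195   0.037     ]
sc [281.0125 174.575 ] [276 170  11  10  80] [0.47559479 0.07838386 0.037     ]
sc [174.79782609 191.65217391] [154 177  41  30 460] [ 0.6223257  -0.19525911  0.037     ]
sc [295.0754717  186.26415094] [289 181  14   9  53] [0.50210025 0.12753449 0.037     ]
sc [316.42352941 194.        ] [310 188  14  11  85] [0.50882036 0.19196813 0.037     ]
sc [337.93939394 204.04545455] [332 198  14  11  66] [0.5225682  0.25683328 0.037     ]
```

View pics/topc.png

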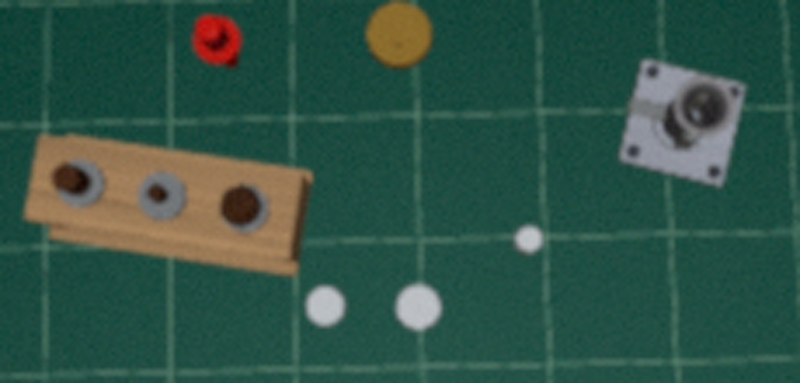

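View pics/scenec.png

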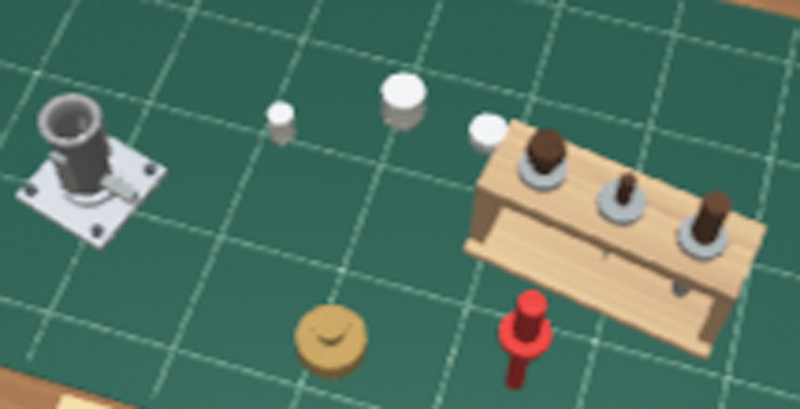

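Capsule is the cylinder at top-view crop (528,239). It is the slimmest of the three; the 34 mm one is at (418,306) and the flat one at (325,306). The rod is the tool with the straight tall handle at the rack's +y end, top-view crop (75,180). The spatula (thin handle) is in the middle and the awl (pear handle) at the -y end. The red rod outside the rack is a decoy. Next I'll move in for a wrist view.

arm_command --motion '[[[40, 50, 10, 0, 0, 0, 60], [80, 95, 20, 0, 0, 0, 60], [110, 135, 30, 0, 0, 0, 60], [140, 175, 30, 0, 0, 0, 60], [170, 210, 30, 0, 0, 0, 60], [200, 245, 30, 0, 0, 0, 60], [230, 280, 30, 0, 0, 0, 60], [260, 315, 30, 0, 0, 0, 60], [290, 350, 30, 0, 0, 0, 60], [300, 375, 30, 0, 0, 0, 60], [300, 375, 30, 0, 0, 0, 60], [300, 375, 30, 0, 0, 0, 60], [300, 375, 30, 0, 0, 0, 60]]]'

```text
time: 1.45
tool_pos: [0.4701, -0.1223, 0.2802]
ee_rot: [[0.946, 0.324, -0.0], [0.324, -0.946, -0.0], [-0.0, -0.0, -1.0]]
ft_force: [-0.3, -0.4, 0.7]
finger_gap: 0.06
```

```bash
python3 - <<'E'
from h import *
c=viewer.calibration("wrist"); im=viewer.read_camera("wrist"); cv2.imwrite("pics/w1.png",im)
import pickle; pickle.dump(c,open("w1.pkl","wb"))
o=bot.get_obs(); print(o["tool_pos"],o["time"],o["joint_vel"].round(3)); V=np.array(c["view"]); print(-V[:3,:3].T@V[:3,3], V[2,:3])
E
```

```text
[ 0.4700921  -0.12252934  0.28025118] 1.5 [-0.005  0.    -0.001  0.003  0.001  0.002]
[ 0.53759357 -0.10093957  0.40405147] [-0.26508688 -0.09129283 -0.959893  ]
```

View pics/w1.png

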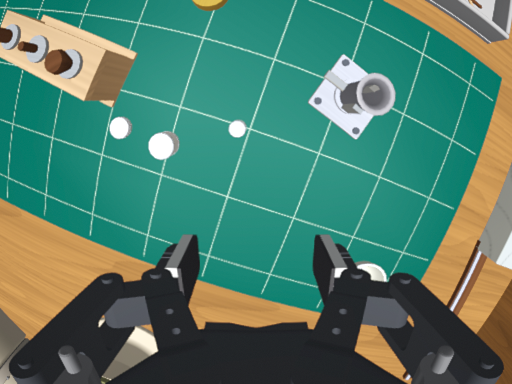

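The wrist view shows the capsule at (237,129), the column mouth at (376,94), and part of the rack at top left.

```bash
python3 - <<'E'
from h import *
import pickle
c=pickle.load(open("w1.pkl","rb")); im=cv2.imread("pics/w1.png")
def crop(im,x0,y0,x1,y1,k,f): cv2.imwrite(f,cv2.resize(im[y0:y1,x0:x1],None,fx=k,fy=k,interpolation=cv2.INTER_CUBIC))
crop(im,300,45,410,145,5,"pics/w1col.png"); 
crop(im,215,110,260,150,10,"pics/w1cap.png")
crop(cv2.imread("pics/top0.png"),325,170,370,220,10,"pics/t0col.png")
crop(cv2.imread("pics/top0.png"),150,190,250,245,8,"pics/t0rack.png")
g=cv2.cvtColor(im,cv2.COLOR_BGR2HSV)
m=((g[...,1]<60)&(g[...,2]>225)).astype(np.uint8)
n,l,st,ce=cv2.connectedComponentsWithStats(m)
for i in range(1,n):
    if st[i,4]>60 and ce[i][1]<170: print(ce[i],st[i],onz("wrist",*ce[i],0.037,c))
E
```

```text
[348.26407767  71.03883495] [331  55  37  28 515] [ 0.62443464 -0.19365814  0.037     ]
[338.67114625 109.26166008] [ 309   79   64   60 1265] [ 0.57353734 -0.19842064  0.037     ]
[118.55149502 127.53156146] [110 117  18  22 301] [0.46356465 0.06450706 0.037     ]
[236.64563107 128.61165049] [229 121  17  16 206] [ 0.50732023 -0.08674486  0.037     ]
[160.47782258 145.83870968] [149 133  24  26 496] [4.57046462e-01 2.46235492e-04 3.70000000e-02]
```

View pics/w1col.png

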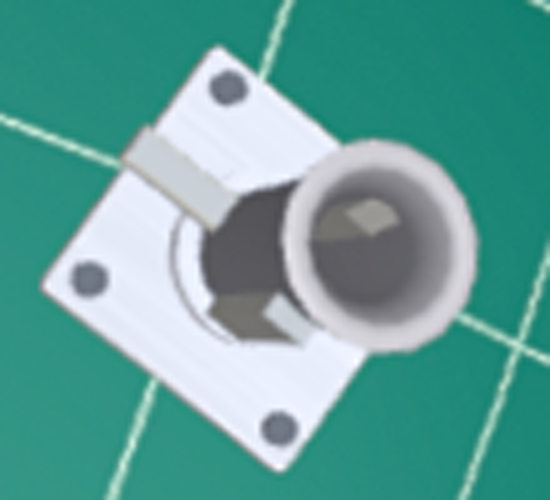

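View pics/w1cap.png

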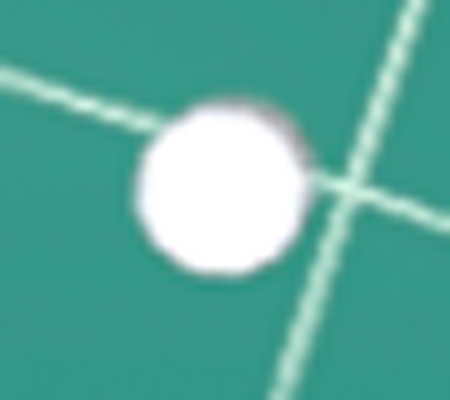

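View pics/t0col.png

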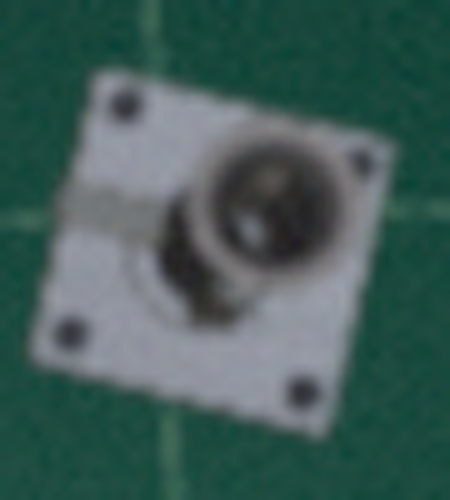

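View pics/t0rack.png

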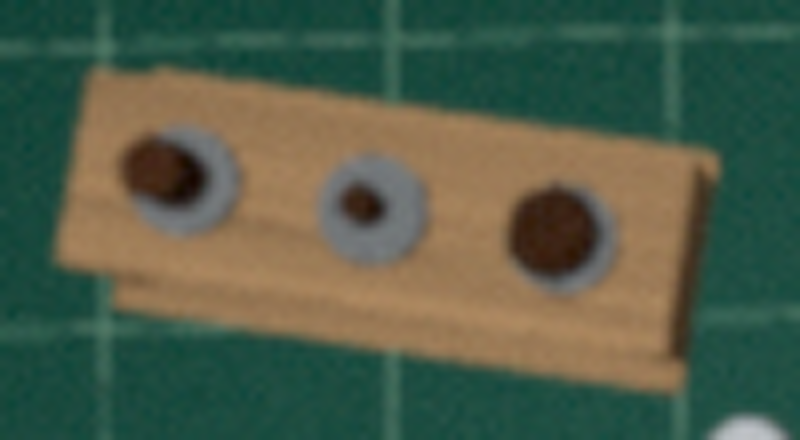

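```bash
python3 - <<'E'
from h import *
import pickle
c=pickle.load(open("w1.pkl","rb"))
print("mouth w",onz("wrist",375.6,93.8,0.103,c),"t",onz("top",352.05,190.05,0.103),"s",onz("scene",168.9,171.4,0.103))
for n,(x,y) in dict(rod=(184,180),spat=(372,210),awl=(562,240)).items():
    u,v=150+(x+.5)/8-.5,190+(y+.5)/8-.5; print(n,onz("top",u,v,0.099))
for n,(x,y) in dict(rod=(704,238),spat=(621,203),awl=(542,172)).items():
    u,v=150+(x+.5)/3.72-.5,140+(y+.5)/3.72-.5; print(n,"s",onz("scene",u,v,0.098))
# flange corners top z .013
P=[onz("top",325+x/10-.45,170+y/10-.45,0.013)[:2] for x,y in((100,72),(397,145),(325,437),(32,362))]
print(P,np.mean(P,0)); P2=[onz("wrist",300+x/5-.4,45+y/5-.4,0.013,c)[:2] for x,y in((218,46),(42,287),(282,472))]
print(P2,(P2[0]+P2[2])/2)
E
```

```text
mouth w [ 0.59842571 -0.21340831  0.103     ] t [ 0.59980802 -0.21058397  0.103     ] s [ 0.6001104  -0.20971024  0.103     ]
rod [0.55408594 0.25212237 0.099     ]
spat [0.54302195 0.1913886  0.099     ]
awl [0.53199318 0.13028496 0.099     ]
rod s [0.55670768 0.25317603 0.098     ]
spat s [0.54638563 0.19097476 0.098     ]
awl s [0.53820134 0.13065731 0.098     ]
[array([ 0.65095718, -0.18161136]), array([ 0.62836849, -0.26299129]), array([ 0.54748149, -0.2388805 ]), array([ 0.57010326, -0.15926639])] [ 0.5992276  -0.21068739]
[array([ 0.64995321, -0.18548676]), array([ 0.56974025, -0.16246864]), array([ 0.54723979, -0.24255527])] [ 0.5985965  -0.21402101]
```

Top and scene agree on the capsule at (0.509,-0.084), the mouth at (0.5995,-0.211) and the rod at (0.555,0.2525). The wrist view is biased by about 3 mm in y. Now I'll grasp the capsule by its top.

arm_command --motion '[[[20, 20, -40, 0, 0, 0, 50], [39, 38, -80, 0, 0, 0, 50], [39, 38, -125, 0, 0, 0, 50], [39, 38, -170, 0, 0, 0, 50], [39, 38, -205, 0, 0, 0, 50], [39, 38, -225, 0, 0, 0, 50], [39, 38, -238, 0, 0, 0, 50], [39, 38, -238, 0, 0, 0, 50], [39, 38, -238, 0, 0, 0, 10], [39, 38, -238, 0, 0, 0, 10], [39, 38, -238, 0, 0, 0, 10], [39, 38, -238, 0, 0, 0, 10], [39, 38, -238, 0, 0, 0, 10], [39, 38, -238, 0, 0, 0, 10], [39, 38, -238, 0, 0, 0, 10]]]' --force 25

```text
time: 3.0
tool_pos: [0.5102, -0.0839, 0.0436]
ee_rot: [[0.946, 0.325, 0.002], [0.325, -0.946, -0.001], [0.002, 0.002, -1.0]]
ft_force: [-0.6, -0.8, 7.0]
finger_gap: 0.0185
```

```bash
python3 - <<'E'
from h import *
cv2.imwrite("pics/w2.png",viewer.read_camera("wrist")); o=bot.get_obs();print(o["finger_gap"],o["tool_pos"],o["ft_force"])
E
```

```text
0.018819337058416496 [ 0.51023552 -0.08391361  0.0435543 ] [-1.08222574 -0.35533102  8.0466822 ]
```

View pics/w2.png

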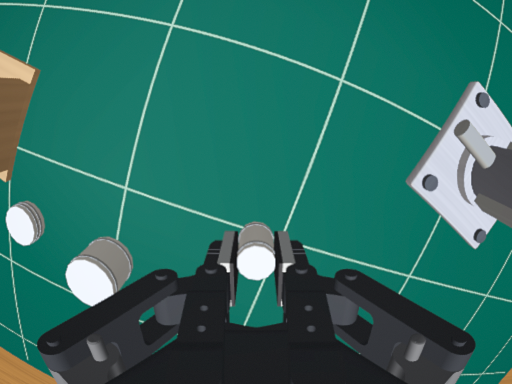

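The capsule is between the tips, with about 8 N of downward press from the pads swinging forward. I'll lift it and check.

arm_command --motion '[[[0, 0, 10, 0, 0, 0, 10], [0, 0, 40, 0, 0, 0, 10], [0, 0, 80, 0, 0, 0, 10], [0, 0, 120, 0, 0, 0, 10], [0, 0, 130, 0, 0, 0, 10], [0, 0, 130, 0, 0, 0, 10]]]'

```text
time: 3.65
tool_pos: [0.51, -0.0837, 0.1741]
ee_rot: [[0.946, 0.325, 0.003], [0.325, -0.946, -0.001], [0.003, 0.002, -1.0]]
ft_force: [0.2, -0.9, -1.3]
finger_gap: 0.0183
```

```bash
python3 - <<'E'
from h import *
w=viewer.read_camera("wrist"); s=viewer.read_camera("scene"); o=bot.get_obs();print(o["finger_gap"],o["tool_pos"],o["ft_force"])
a=cv2.resize(w[180:330,180:340],None,fx=2.5,fy=2.5,interpolation=cv2.INTER_CUBIC)
u,v=map(int,proj("scene",o["tool_pos"]));b=cv2.resize(s[max(v-50,0):v+50,u-50:u+50],(375,375),interpolation=cv2.INTER_CUBIC)
cv2.imwrite("pics/w3.png",np.hstack([a,b]))
E
```

```text
0.018962519569589092 [ 0.50893713 -0.08330111  0.1713201 ] [-0.7398485   0.24775871 -1.20784479]
```

View pics/w3.png

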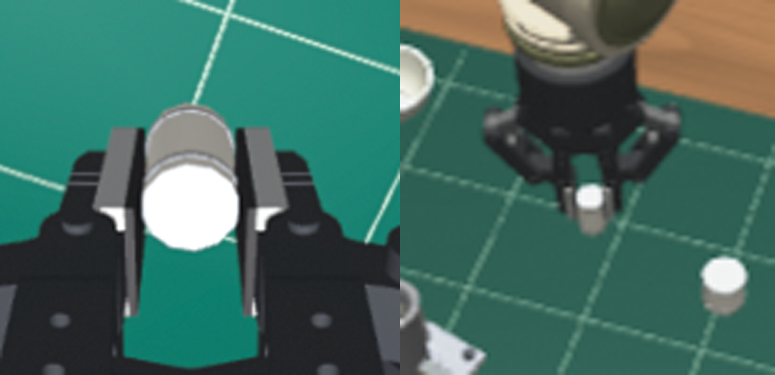

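```bash
python3 - <<'E'
from h import *
c=viewer.calibration("wrist"); o=bot.get_obs(); im=viewer.read_camera("wrist"); s=viewer.read_camera("scene")
p=o["tool_pos"]; zt=p[2]-0.0066
for n,I,x0,y0,x1,y1,t in(("wrist",im,225,240,285,290,225),("scene",s,*[int(q) for q in(np.array(proj("scene",p))[[0,1,0,1]]+[-20,-15,20,20])],170)):
    g=cv2.cvtColor(I[y0:y1,x0:x1],cv2.COLOR_BGR2HSV); m=((g[...,1]<50)&(g[...,2]>t)).astype(np.uint8)
    k,l,st,ce=cv2.connectedComponentsWithStats(m); i=1+np.argmax(st[1:,4]); u,v=ce[i]+[x0,y0]
    q=onz(n,u,v,zt,c if n=="wrist" else None); print(n,u,v,st[i],q,q-p)
print(p,o["ee_rot"][:,0])
E
```

```text
wrist 255.77655310621242 262.44689378757516 [ 12   6  38  34 998] [ 0.5064268  -0.08589846  0.1647201 ] [-0.00251034 -0.00259735 -0.0066    ]
scene 222.21052631578948 143.23684210526315 [17 14  7  7 38] [ 0.50924828 -0.0838458   0.1647201 ] [ 0.00031115 -0.00054469 -0.0066    ]
[ 0.50893713 -0.08330111  0.1713201 ] [ 0.94578865  0.32478011 -0.00130842]
```

The capsule is at the TCP to within about 1 mm. Next I'll carry it to the mouth.

arm_command --motion '[[[25, -35, 5, 0, 0, 0, 10], [50, -70, 5, 0, 0, 0, 10], [75, -105, 5, 0, 0, 0, 10], [90, -127, 5, 0, 0, 0, 10], [90, -127, 0, 0, 0, 0, 10], [90, -127, -10, 0, 0, 0, 10], [90, -127, -20, 0, 0, 0, 10], [90, -127, -25, 0, 0, 0, 10], [90, -127, -30, 0, 0, 0, 10], [90, -127, -35, 0, 0, 0, 10], [90, -127, -40, 0, 0, 0, 10], [90, -127, -40, 0, 0, 0, 10], [90, -127, -40, 0, 0, 0, 10]]]'

```text
time: 5.15
tool_pos: [0.5995, -0.2105, 0.1324]
ee_rot: [[0.946, 0.325, 0.0], [0.325, -0.946, -0.0], [0.0, 0.0, -1.0]]
ft_force: [0.4, -0.1, -0.6]
finger_gap: 0.0187
```

```bash
python3 - <<'E'
from h import *
w=viewer.read_camera("wrist"); s=viewer.read_camera("scene"); o=bot.get_obs();print(o["finger_gap"],o["tool_pos"],o["ft_force"])
a=cv2.resize(w[180:330,180:340],None,fx=2.5,fy=2.5,interpolation=cv2.INTER_CUBIC)
u,v=map(int,proj("scene",o["tool_pos"]));b=cv2.resize(s[max(v-50,0):v+50,u-50:u+50],(375,375),interpolation=cv2.INTER_CUBIC)
cv2.imwrite("pics/w4.png",np.hstack([a,b]))
E
```

```text
0.018947271509285574 [ 0.59955603 -0.21058072  0.13251166] [-0.39436955  0.01801992 -1.15055202]
```

View pics/w4.png

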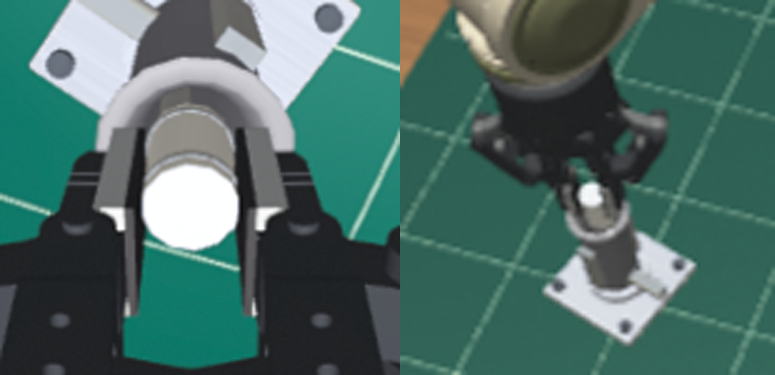

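It is entering the mouth with no contact force. I'll lower it a little more and release.

arm_command --motion '[[[0, 0, -2, 0, 0, 0, 10], [0, 0, -4, 0, 0, 0, 10], [0, 0, -6, 0, 0, 0, 10], [0, 0, -6, 0, 0, 0, 10], [0, 0, -6, 0, 0, 0, 40], [0, 0, -6, 0, 0, 0, 40], [0, 0, -6, 0, 0, 0, 40], [0, 0, -6, 0, 0, 0, 40], [0, 0, 10, 0, 0, 0, 40], [0, 0, 50, 0, 0, 0, 50], [0, 0, 90, 0, 0, 0, 60], [-40, 0, 100, 0, 0, 0, 60], [-60, 0, 100, 0, 0, 0, 60], [-60, 0, 100, 0, 0, 0, 60], [-60, 0, 100, 0, 0, 0, 60]]]'

```text
time: 6.75
tool_pos: [0.5396, -0.2106, 0.2325]
ee_rot: [[0.946, 0.324, 0.0], [0.324, -0.946, -0.0], [0.0, 0.0, -1.0]]
ft_force: [-0.0, 1.0, -0.0]
finger_gap: 0.0598
```

```bash
python3 - <<'E'
from h import *
c=viewer.calibration("wrist"); w=viewer.read_camera("wrist"); s=viewer.read_camera("scene"); o=bot.get_obs();print(o["finger_gap"],o["tool_pos"],o["ft_force"])
u,v=map(int,proj("wrist",[.5995,-.211,.11],c));print(u,v)
a=cv2.resize(w[max(v-60,0):v+60,u-60:u+60],(375,375),interpolation=cv2.INTER_CUBIC)
u,v=map(int,proj("scene",[.5995,-.211,.1]));b=cv2.resize(s[max(v-50,0):v+50,u-50:u+50],(375,375),interpolation=cv2.INTER_CUBIC)
cv2.imwrite("pics/w5.png",np.hstack([a,b]))
E
```

```text
0.059833850502875596 [ 0.54004385 -0.2105213   0.23198793] [ 0.17331516 -1.25683472  0.56001477]
277 126
```

View pics/w5.png

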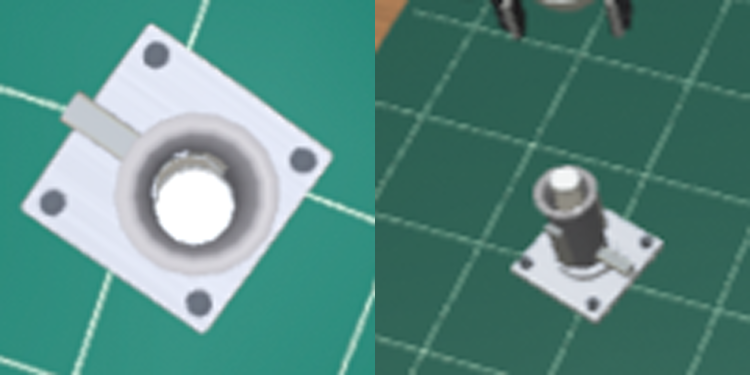

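The capsule is seated upright in the mouth. Now I'll move to the rack, turning so the jaws open across it.

arm_command --motion '[[[0, 30, 20, 0, 0, 0.12, 60], [0, 75, 40, 0, 0, 0.25, 60], [0, 120, 48, 0, 0, 0.38, 60], [0, 165, 48, 0, 0, 0.51, 60], [0, 210, 48, 0, 0, 0.64, 60], [0, 255, 48, 0, 0, 0.77, 60], [0, 300, 48, 0, 0, 0.9, 60], [5, 345, 48, 0, 0, 1.0, 60], [5, 385, 48, 0, 0, 1.06, 60], [5, 400, 48, 0, 0, 1.06, 60], [5, 400, 48, 0, 0, 1.06, 60], [5, 400, 48, 0, 0, 1.06, 60], [5, 400, 48, 0, 0, 1.06, 60], [5, 400, 48, 0, 0, 1.06, 60]]]'

```text
time: 8.25
tool_pos: [0.5448, 0.1883, 0.2804]
ee_rot: [[0.181, 0.983, 0.0], [0.983, -0.181, -0.0], [-0.0, 0.0, -1.0]]
ft_force: [0.0, -0.0, 0.9]
finger_gap: 0.0605
```

```bash
python3 - <<'E'
from h import *
import pickle
c=viewer.calibration("wrist"); w=viewer.read_camera("wrist"); o=bot.get_obs();print(o["joint_pos"],o["tool_pos"],o["ft_force"],o["ee_rot"])
cv2.imwrite("pics/w6.png",w); pickle.dump(c,open("w6.pkl","wb"))
for p in ([.555,.2525,.099],[.555,.2525,.146]):print(proj("wrist",p,c))
E
```

```text
[ 1.29966766e-01  4.09529254e-01  1.28354246e+00 -9.01402273e-05
  1.44834798e+00  3.11663454e-01] [0.54474487 0.18846794 0.28041439] [-1.61238135  0.12623784  0.06017269] [[ 1.80687773e-01  9.83540490e-01  1.83096436e-04]
 [ 9.83540506e-01 -1.80687763e-01 -6.62949101e-05]
 [-3.21204429e-05  1.92061441e-04 -9.99999981e-01]]
(np.float64(253.71097151628288), np.float64(113.44799408232379))
(np.float64(253.33011809056518), np.float64(114.247916847103))
```

View pics/w6.png

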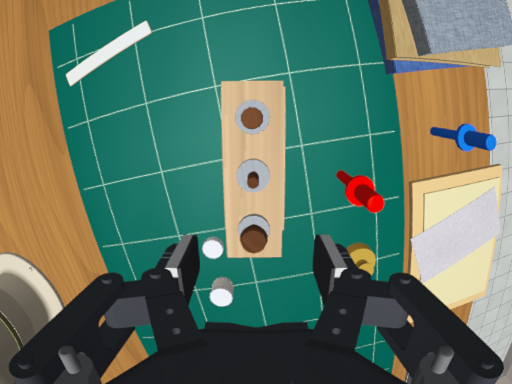

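```bash
python3 - <<'E'
from h import *
import pickle
c=pickle.load(open("w6.pkl","rb")); w=cv2.imread("pics/w6.png")
cv2.imwrite("pics/w6c.png",cv2.resize(w[90:145,215:290],None,fx=10,fy=10,interpolation=cv2.INTER_CUBIC))
E=[]
for (x,y) in((222,80),(284,87),(227,257),(281,258)): print(onz("wrist",x,y,.091,c).round(4))
E
```

```text
[0.5291 0.2936 0.091 ]
[0.5909 0.2745 0.091 ]
[0.4932 0.0952 0.091 ]
[0.5564 0.0822 0.091 ]
```

View pics/w6c.png

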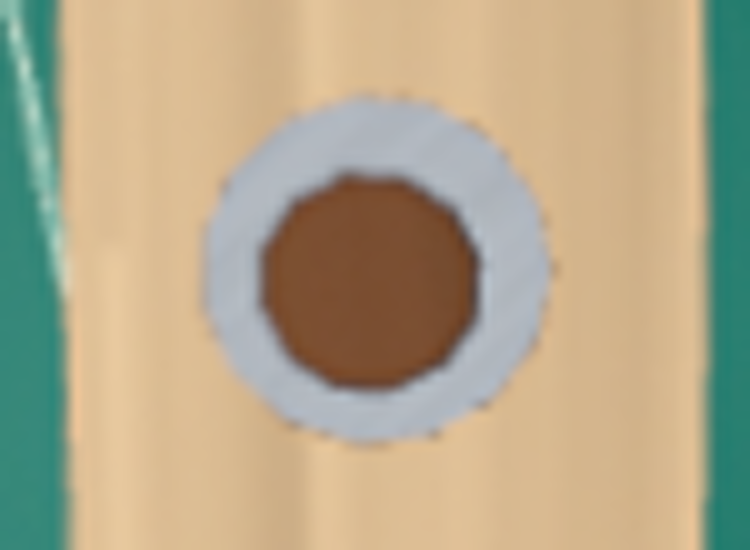

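The crop shows a round 22 px straight handle in a grey collar of about 34 px, so this is the rod (20 mm handle, 36 mm collar).

```bash
python3 - <<'E'
from h import *
import pickle
c=pickle.load(open("w6.pkl","rb"))
print(onz("wrist",252.35,116.55,.099,c),onz("wrist",251.55,117.65,.146,c), bot.get_obs()["tool_pos"])
E
```

```text
[0.5530611  0.24962028 0.099     ] [0.55295703 0.24987349 0.146     ] [0.54474487 0.18846794 0.28041439]
```

arm_command --motion '[[[5, 35, -10, 0, 0, 0, 50], [9, 64, -30, 0, 0, 0, 50], [9, 64, -60, 0, 0, 0, 50], [9, 64, -100, 0, 0, 0, 50], [9, 64, -135, 0, 0, 0, 50], [9, 64, -152, 0, 0, 0, 50], [9, 64, -160, 0, 0, 0, 50], [9, 64, -160, 0, 0, 0, 50]]]'

```text
time: 9.1
tool_pos: [0.5535, 0.253, 0.1199]
ee_rot: [[0.18, 0.984, -0.001], [0.984, -0.18, -0.0], [-0.0, -0.001, -1.0]]
ft_force: [0.3, 0.3, 0.4]
finger_gap: 0.0499
```

```bash
python3 - <<'E'
from h import *
w=viewer.read_camera("wrist"); o=bot.get_obs();print(o["finger_gap"],o["tool_pos"],o["ft_force"])
cv2.imwrite("pics/w7.png",w[100:384,60:450])
E
```

```text
0.05021432116117244 [0.55395911 0.25322166 0.12098144] [0.47701765 0.46295163 0.15032667]
```

View pics/w7.png

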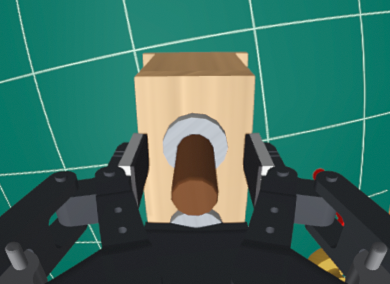

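The handle is centred between the jaws, so I'll close.

arm_command --motion '[[[0, 0, 0, 0, 0, 0, 10], [0, 0, 0, 0, 0, 0, 10], [0, 0, 0, 0, 0, 0, 10], [0, 0, 0, 0, 0, 0, 10], [0, 0, 0, 0, 0, 0, 10], [0, 0, 0, 0, 0, 0, 10], [0, 0, 0, 0, 0, 0, 10]]]' --force 80

```text
time: 9.85
tool_pos: [0.554, 0.2535, 0.1216]
ee_rot: [[0.179, 0.984, 0.002], [0.984, -0.179, 0.0], [0.001, 0.002, -1.0]]
ft_force: [-1.5, 0.1, 6.1]
finger_gap: 0.0183
```

```bash
python3 - <<'E'
from h import *
w=viewer.read_camera("wrist"); o=bot.get_obs();print(o["finger_gap"],o["tool_pos"],o["ft_force"],o["torque"],o["ee_rot"][:,2])
cv2.imwrite("pics/w8.png",w[100:384,60:450])
E
```

```text
0.018304282276720922 [0.55403631 0.25356209 0.12158071] [-0.58231065 -0.38628001  6.68472067] [-0.07606841  0.1278248  -0.0224431 ] [ 2.15499430e-03  4.06211289e-04 -9.99997595e-01]
```

View pics/w8.png

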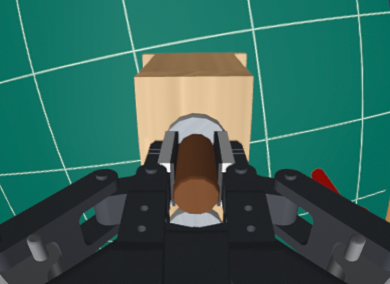

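arm_command --motion '[[[0, 0, 5, 0, 0, 0, 10], [0, 0, 20, 0, 0, 0, 10], [0, 0, 45, 0, 0, 0, 10], [0, 0, 75, 0, 0, 0, 10], [0, 0, 110, 0, 0, 0, 10], [0, 0, 145, 0, 0, 0, 10], [0, 0, 165, 0, 0, 0, 10], [0, 0, 170, 0, 0, 0, 10], [0, 0, 170, 0, 0, 0, 10], [0, 0, 170, 0, 0, 0, 10]]]'

```text
time: 10.9
tool_pos: [0.5531, 0.2533, 0.2886]
ee_rot: [[0.179, 0.984, -0.003], [0.984, -0.179, -0.001], [-0.001, -0.003, -1.0]]
ft_force: [-0.1, 0.4, -2.0]
finger_gap: 0.0183
```

```bash
python3 - <<'E'
from h import *
w=viewer.read_camera("wrist"); s=viewer.read_camera("scene"); o=bot.get_obs();print(o["finger_gap"],o["tool_pos"],o["ft_force"],o["torque"],o["ee_rot"][:,2])
a=cv2.resize(w[160:320,170:340],None,fx=2.2,fy=2.2)
p=o["tool_pos"];u,v=map(int,proj("scene",p-[0,0,.05]));b=cv2.resize(s[max(v-60,0):v+60,u-60:u+60],(352,352),interpolation=cv2.INTER_CUBIC)
cv2.imwrite("pics/w9.png",np.hstack([a,b]))
E
```

```text
0.017849412382938575 [0.55317586 0.25336264 0.28875113] [ 0.77926477  0.4259467  -2.57321867] [ 0.02282058  0.00476804 -0.00101188] [-2.62688400e-03 -6.31810447e-04 -9.99996350e-01]
```

View pics/w9.png

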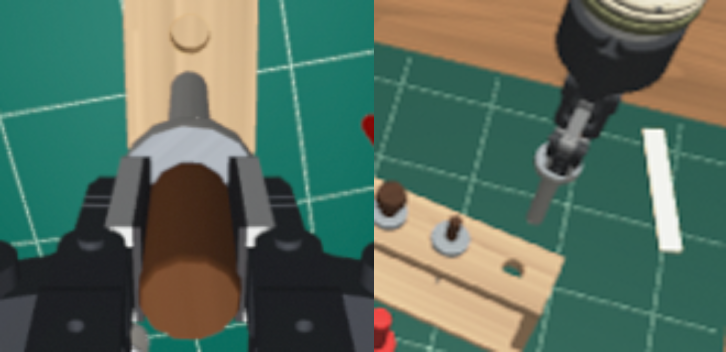

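The rod is held straight. I'll move it above the column.

arm_command --motion '[[[3, -30, 0, 0, 0, 0, 10], [7, -70, 0, 0, 0, 0, 10], [12, -115, 0, 0, 0, 0, 10], [16, -160, 0, 0, 0, 0, 10], [20, -205, 0, 0, 0, 0, 10], [25, -250, 0, 0, 0, 0, 10], [30, -295, 0, 0, 0, 0, 10], [34, -340, 0, 0, 0, 0, 10], [38, -385, 0, 0, 0, 0, 10], [42, -425, 0, 0, 0, 0, 10], [45, -455, 0, 0, 0, 0, 10], [46, -464, 0, 0, 0, 0, 10], [46, -464, 0, 0, 0, 0, 10], [46, -464, -20, 0, 0, 0, 10], [46, -464, -40, 0, 0, 0, 10], [46, -464, -40, 0, 0, 0, 10], [46, -464, -40, 0, 0, 0, 10], [46, -464, -40, 0, 0, 0, 10]]]'

```text
time: 12.8
tool_pos: [0.5999, -0.21, 0.2518]
ee_rot: [[0.178, 0.984, 0.002], [0.984, -0.178, -0.001], [-0.001, 0.002, -1.0]]
ft_force: [0.1, 0.4, -0.9]
finger_gap: 0.0184
```

```bash
python3 - <<'E'
from h import *
s=viewer.read_camera("scene");t=viewer.read_camera("top");w=viewer.read_camera("wrist"); o=bot.get_obs();print(o["finger_gap"],o["tool_pos"],o["ft_force"],o["torque"],o["ee_rot"][:,2],o["joint_pos"])
p=o["tool_pos"];u,v=map(int,proj("scene",p-[0,0,.09]));print(u,v,proj("scene",p-[0,0,.1106]),proj("scene",[.5995,-.211,.119]))
b=cv2.resize(s[max(v-35,0):v+35,u-35:u+35],(400,400),interpolation=cv2.INTER_CUBIC)
a=cv2.resize(w[90:270,160:340],(400,400),interpolation=cv2.INTER_CUBIC)
cv2.imwrite("pics/w10.png",np.hstack([a,b]));cv2.imwrite("pics/t10.png",t)
E
```

```text
0.018312622753824333 [ 0.59972536 -0.21042798  0.25120114] [ 0.16522029  1.11474929 -2.11918367] [ 0.03000203 -0.02666597  0.00643356] [ 1.23225988e-03 -6.84391604e-04 -9.99999007e-01] [-5.21482822e-01  5.62965394e-01  1.12439928e+00  2.05903533e-05
  1.45281857e+00 -3.41713382e-01]
164 158 (np.float64(166.0339593755623), np.float64(163.39430065686173)) (np.float64(167.43197220238946), np.float64(167.83268593968867))
```

View pics/w10.png

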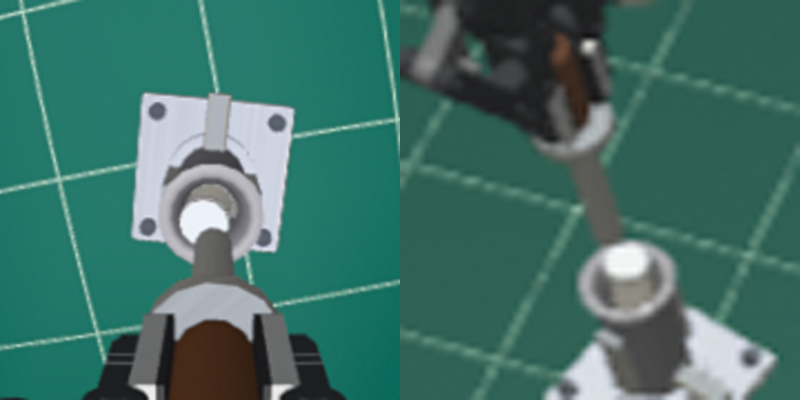

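The rod is above the capsule and aligned with the mouth to within about 1 mm. I'll lower it to contact.

arm_command --motion '[[[0, 0, -5, 0, 0, 0, 10], [0, 0, -10, 0, 0, 0, 10], [0, 0, -14, 0, 0, 0, 10], [0, 0, -17, 0, 0, 0, 10], [0, 0, -19, 0, 0, 0, 10], [0, 0, -21, 0, 0, 0, 10], [0, 0, -23, 0, 0, 0, 10], [0, 0, -23, 0, 0, 0, 10]]]'

```text
time: 13.75
tool_pos: [0.5996, -0.2106, 0.2272]
ee_rot: [[0.179, 0.984, 0.0], [0.984, -0.179, -0.0], [0.0, 0.0, -1.0]]
ft_force: [0.3, -0.7, -1.2]
finger_gap: 0.0183
```

arm_command --motion '[[[0, 0, -2, 0, 0, 0, 10], [0, 0, -4, 0, 0, 0, 10], [0, 0, -6, 0, 0, 0, 10], [0, 0, -8, 0, 0, 0, 10], [0, 0, -8, 0, 0, 0, 10]]]'

```text
time: 14.25
tool_pos: [0.5992, -0.2104, 0.2186]
ee_rot: [[0.179, 0.984, -0.001], [0.984, -0.179, 0.001], [0.0, -0.001, -1.0]]
ft_force: [0.1, -0.8, -1.7]
finger_gap: 0.018
```

```bash
python3 - <<'E'
from h import *
s=viewer.read_camera("scene");w=viewer.read_camera("wrist"); o=bot.get_obs();print(o["tool_pos"],o["ft_force"],o["torque"])
p=o["tool_pos"];u,v=map(int,proj("scene",p-[0,0,.09]))
b=cv2.resize(s[max(v-35,0):v+35,u-35:u+35],(400,400),interpolation=cv2.INTER_CUBIC)
a=cv2.resize(w[90:270,160:340],(400,400),interpolation=cv2.INTER_CUBIC)
cv2.imwrite("pics/w11.png",np.hstack([a,b]))
E
```

```text
[ 0.59919448 -0.21038978  0.21860956] [ 0.36588706  0.24596916 -1.00201734] [-0.0235448  -0.01912575  0.05523881]
```

View pics/w11.png

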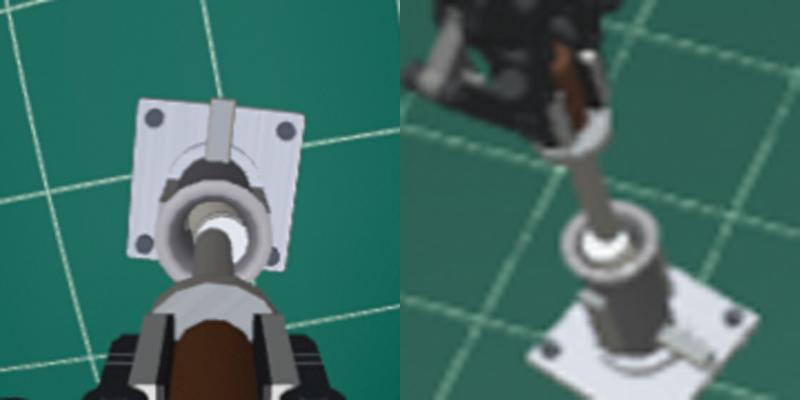

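```bash
python3 - <<'E'
from h import *
s=viewer.read_camera("scene");w=viewer.read_camera("wrist")
b=cv2.resize(s[145:190,145:190],(400,400),interpolation=cv2.INTER_CUBIC)
a=cv2.resize(w[165:225,225:285],(400,400),interpolation=cv2.INTER_CUBIC)
cv2.imwrite("pics/w12.png",np.hstack([a,b]))
E
```

```text
(no output)
```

View pics/w12.png

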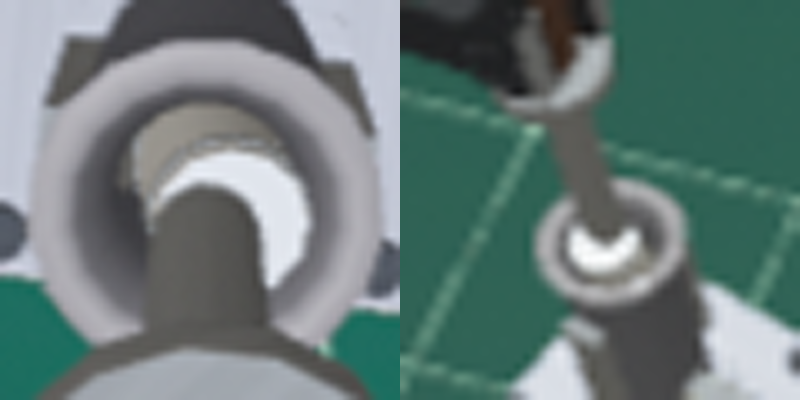

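The capsule top leans slightly to +x, and the rod is centred over it. I'll keep pushing gently; the bore will straighten it.

arm_command --motion '[[[0, 0, -1, 0, 0, 0, 10], [0, 0, -2, 0, 0, 0, 10], [0, 0, -3, 0, 0, 0, 10], [0, 0, -4, 0, 0, 0, 10], [0, 0, -4, 0, 0, 0, 10]]]'

```text
time: 14.95
tool_pos: [0.5993, -0.2105, 0.2157]
ee_rot: [[0.179, 0.984, -0.0], [0.984, -0.179, -0.0], [-0.0, -0.0, -1.0]]
ft_force: [-2.2, 0.1, 4.2]
finger_gap: 0.0183
```

```bash
cat > look.py <<'E'
import sys
from h import *
s=viewer.read_camera("scene");w=viewer.read_camera("wrist");o=bot.get_obs();print(o["time"],o["tool_pos"],o["ft_force"],o["torque"],o["finger_gap"])
b=cv2.resize(s[145:190,145:190],(400,400),interpolation=cv2.INTER_CUBIC)
a=cv2.resize(w[165:225,225:285],(400,400),interpolation=cv2.INTER_CUBIC)
cv2.imwrite(f"pics/{sys.argv[1]}.png",np.hstack([a,b]))
E
python3 look.py w13
```

```text
15.05 [ 0.59938078 -0.21055713  0.21563297] [-2.45533993  0.08910332  5.13928962] [0.18257802 0.82617508 0.00657809] 0.01824574230468933
```

View pics/w13.png

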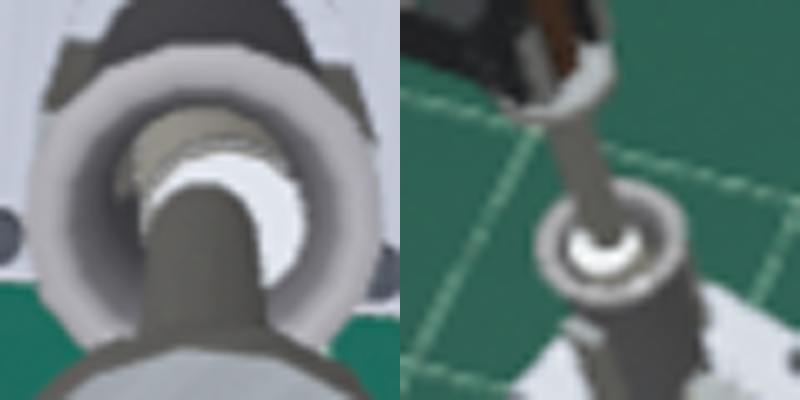

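arm_command --motion '[[[0, 0, -1, 0, 0, 0, 10], [0, 0, -2, 0, 0, 0, 10], [0, 0, -2, 0, 0, 0, 10]]]'

```text
time: 15.35
tool_pos: [0.5994, -0.2105, 0.2133]
ee_rot: [[0.179, 0.984, -0.0], [0.984, -0.179, 0.0], [0.0, -0.0, -1.0]]
ft_force: [-2.0, -0.0, 2.9]
finger_gap: 0.018
```

```bash
python3 look.py w14
```

```text
15.45 [ 0.59950252 -0.21051723  0.21329719] [-3.32613689  0.62328696  3.02611749] [0.1735777  0.64655692 0.01022048] 0.018148783652666693
```

View pics/w14.png

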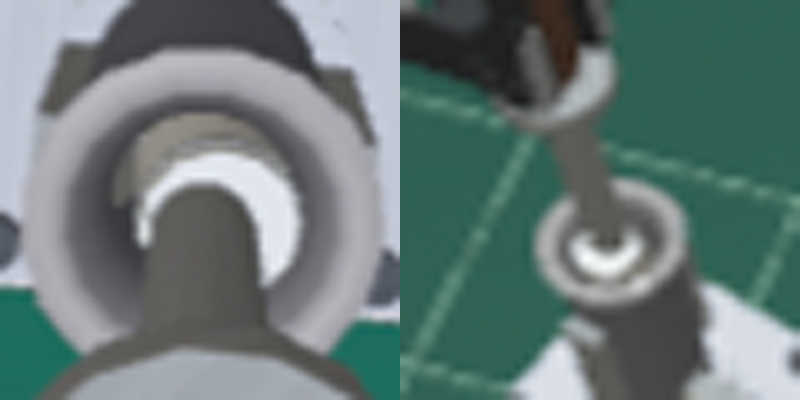

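The capsule is straightening and moving down at about 4–5 N. I'll continue.

arm_command --motion '[[[0, 0, -1, 0, 0, 0, 10], [0, 0, -2, 0, 0, 0, 10], [0, 0, -4, 0, 0, 0, 10], [0, 0, -6, 0, 0, 0, 10], [0, 0, -6, 0, 0, 0, 10]]]'

```text
time: 15.95
tool_pos: [0.5995, -0.2105, 0.2067]
ee_rot: [[0.179, 0.984, -0.0], [0.984, -0.179, 0.0], [0.0, -0.001, -1.0]]
ft_force: [0.0, -0.7, 0.6]
finger_gap: 0.0181
```

```bash
python3 look.py w15
```

```text
16.05 [ 0.59960976 -0.2105514   0.2067034 ] [-1.1202566   1.09249201 -0.34147814] [0.05971796 0.04664282 0.01503907] 0.017727200426383725
```

View pics/w15.png

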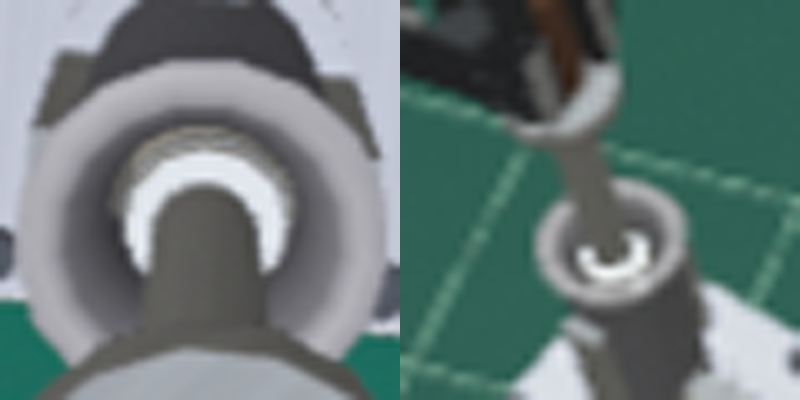

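The capsule is now upright and centred, its underside about 41 mm below the rim. I'll push on by 20 mm, to just short of the earliest stop height.

arm_command --motion '[[[0, 0, -2, 0, 0, 0, 10], [0, 0, -4, 0, 0, 0, 10], [0, 0, -6, 0, 0, 0, 10], [0, 0, -8, 0, 0, 0, 10], [0, 0, -10, 0, 0, 0, 10], [0, 0, -12, 0, 0, 0, 10], [0, 0, -14, 0, 0, 0, 10], [0, 0, -16, 0, 0, 0, 10], [0, 0, -18, 0, 0, 0, 10], [0, 0, -20, 0, 0, 0, 10], [0, 0, -20, 0, 0, 0, 10]]]'

```text
time: 17.15
tool_pos: [0.5994, -0.2105, 0.1868]
ee_rot: [[0.179, 0.984, -0.001], [0.984, -0.179, 0.0], [0.0, -0.001, -1.0]]
ft_force: [-0.7, -0.3, 1.8]
finger_gap: 0.0181
```

arm_command --motion '[[[0, 0, -1, 0, 0, 0, 10], [0, 0, -2, 0, 0, 0, 10], [0, 0, -3, 0, 0, 0, 10], [0, 0, -4, 0, 0, 0, 10]]]'

```text
time: 17.55
tool_pos: [0.5995, -0.2106, 0.1833]
ee_rot: [[0.179, 0.984, 0.0], [0.984, -0.179, -0.0], [-0.0, 0.0, -1.0]]
ft_force: [-0.8, 1.0, 4.8]
finger_gap: 0.0182
```

arm_command --motion '[[[0, 0, -1, 0, 0, 0, 10], [0, 0, -2, 0, 0, 0, 10], [0, 0, -3, 0, 0, 0, 10], [0, 0, -4, 0, 0, 0, 10]]]'

```text
time: 17.95
tool_pos: [0.5995, -0.2105, 0.1792]
ee_rot: [[0.179, 0.984, -0.0], [0.984, -0.179, 0.0], [0.0, -0.0, -1.0]]
ft_force: [-0.0, 0.1, 4.1]
finger_gap: 0.0184
```

arm_command --motion '[[[0, 0, -1, 0, 0, 0, 10], [0, 0, -2, 0, 0, 0, 10], [0, 0, -3, 0, 0, 0, 10]]]'

```text
time: 18.25
tool_pos: [0.5995, -0.2105, 0.1762]
ee_rot: [[0.179, 0.984, -0.0], [0.984, -0.179, 0.0], [0.0, -0.0, -1.0]]
ft_force: [-0.8, 0.2, 4.2]
finger_gap: 0.0186
```

arm_command --motion '[[[0, 0, -1, 0, 0, 0, 10], [0, 0, -2, 0, 0, 0, 10], [0, 0, -3, 0, 0, 0, 10]]]'

```text
time: 18.55
tool_pos: [0.5995, -0.2105, 0.1732]
ee_rot: [[0.179, 0.984, 0.0], [0.984, -0.179, -0.0], [-0.0, 0.0, -1.0]]
ft_force: [-1.2, 0.2, 4.1]
finger_gap: 0.0185
```

arm_command --motion '[[[0, 0, -1, 0, 0, 0, 10], [0, 0, -2, 0, 0, 0, 10], [0, 0, -3, 0, 0, 0, 10]]]'

```text
time: 18.85
tool_pos: [0.5995, -0.2105, 0.1702]
ee_rot: [[0.179, 0.984, -0.0], [0.984, -0.179, 0.0], [0.0, -0.0, -1.0]]
ft_force: [-0.1, 0.4, 4.5]
finger_gap: 0.0182
```

arm_command --motion '[[[0, 0, -1, 0, 0, 0, 10], [0, 0, -2, 0, 0, 0, 10], [0, 0, -3, 0, 0, 0, 10]]]'

```text
time: 19.15
tool_pos: [0.5995, -0.2105, 0.1672]
ee_rot: [[0.179, 0.984, 0.0], [0.984, -0.179, 0.0], [0.0, 0.0, -1.0]]
ft_force: [-0.1, 0.3, 3.6]
finger_gap: 0.0185
```

arm_command --motion '[[[0, 0, -1, 0, 0, 0, 10], [0, 0, -2, 0, 0, 0, 10], [0, 0, -2, 0, 0, 0, 10]]]'

```text
time: 19.45
tool_pos: [0.5995, -0.2105, 0.1652]
ee_rot: [[0.179, 0.984, -0.0], [0.984, -0.179, 0.0], [0.0, -0.0, -1.0]]
ft_force: [-1.3, 0.3, 3.4]
finger_gap: 0.0181
```

arm_command --motion '[[[0, 0, -1, 0, 0, 0, 10], [0, 0, -2, 0, 0, 0, 10], [0, 0, -2, 0, 0, 0, 10]]]'

```text
time: 19.75
tool_pos: [0.5996, -0.2106, 0.164]
ee_rot: [[0.179, 0.984, 0.001], [0.984, -0.179, -0.0], [-0.0, 0.001, -1.0]]
ft_force: [-2.0, 0.8, 8.9]
finger_gap: 0.0182
```

The stop is felt: the force jumped to 8.9 N at the sensor, or about 10.5 N with the rod's weight added. I'll press in further in small steps.

arm_command --motion '[[[0, 0, -1, 0, 0, 0, 10], [0, 0, -2, 0, 0, 0, 10], [0, 0, -2, 0, 0, 0, 10], [0, 0, -2, 0, 0, 0, 10]]]'

```text
time: 20.15
tool_pos: [0.5997, -0.2107, 0.1628]
ee_rot: [[0.179, 0.984, 0.001], [0.984, -0.179, -0.001], [-0.001, 0.001, -1.0]]
ft_force: [-3.0, 0.9, 13.4]
finger_gap: 0.0181
```

```bash
python3 - <<'E'
from h import *
F=[]
for i in range(4): viewer.read_camera("wrist"); o=bot.get_obs(); F.append(o["ft_force"])
print(np.round(F,1).tolist(),o["tool_pos"],o["time"])
E
```

```text
[[-3.4, 1.3, 14.2], [-2.9, 1.4, 12.5], [-3.6, 0.9, 12.8], [-2.8, 1.2, 13.2]] [ 0.59971069 -0.21071448  0.16275614] 20.35
```

That is about 14.7 N of contact. I'll add 1.5 mm and hold.

arm_command --motion '[[[0, 0, -1, 0, 0, 0, 10], [0, 0, -1.5, 0, 0, 0, 10], [0, 0, -1.5, 0, 0, 0, 10], [0, 0, -1.5, 0, 0, 0, 10], [0, 0, -1.5, 0, 0, 0, 10], [0, 0, -1.5, 0, 0, 0, 10], [0, 0, -1.5, 0, 0, 0, 10]]]'

```text
time: 21.05
tool_pos: [0.5998, -0.2108, 0.162]
ee_rot: [[0.179, 0.984, 0.002], [0.984, -0.179, -0.001], [-0.001, 0.002, -1.0]]
ft_force: [-4.6, 0.7, 17.0]
finger_gap: 0.0182
```

```bash
python3 - <<'E'
from h import *
F=[]
for i in range(14): viewer.read_camera("wrist"); o=bot.get_obs(); F.append(o["ft_force"][2])
print(np.round(F,1).tolist(),np.mean(F),o["tool_pos"],o["time"])
E
```

```text
[16.9, 16.9, 17.6, 16.9, 17.7, 17.0, 17.1, 17.4, 17.0, 17.5, 17.3, 16.9, 17.9, 17.5] 17.24909011872619 [ 0.599839   -0.2108174   0.16197775] 21.75
```

The push held at 17.2 N on the sensor (about 18.5 N of contact) for 1.2 s. Now I'll withdraw.

arm_command --motion '[[[0, 0, 3, 0, 0, 0, 10], [0, 0, 7, 0, 0, 0, 10], [0, 0, 15, 0, 0, 0, 10], [0, 0, 35, 0, 0, 0, 10], [0, 0, 65, 0, 0, 0, 10], [0, 0, 100, 0, 0, 0, 10], [0, 0, 125, 0, 0, 0, 10], [0, 0, 130, 0, 0, 0, 10], [0, 0, 130, 0, 0, 0, 10], [0, 0, 130, 0, 0, 0, 10]]]'

```text
time: 22.75
tool_pos: [0.5992, -0.2103, 0.2878]
ee_rot: [[0.179, 0.984, -0.003], [0.984, -0.179, 0.002], [0.001, -0.003, -1.0]]
ft_force: [0.4, -0.7, -1.4]
finger_gap: 0.018
```

```bash
python3 - <<'E'
from h import *
s=viewer.read_camera("scene");w=viewer.read_camera("wrist");o=bot.get_obs();print(o["time"],o["tool_pos"],o["ft_force"],o["finger_gap"],o["ee_rot"])
a=cv2.resize(w[90:330,160:350],(400,505),interpolation=cv2.INTER_CUBIC)
b=cv2.resize(s[110:190,120:190],(400,457),interpolation=cv2.INTER_CUBIC); b=cv2.copyMakeBorder(b,0,48,0,0,0)
cv2.imwrite("pics/w16.png",np.hstack([a,b]))
E
```

```text
22.85 [ 0.59921171 -0.21039945  0.28797637] [-0.57952139  0.26998442 -1.75035255] 0.01830360845887808 [[ 0.17905535  0.98383557 -0.00259851]
 [ 0.98383847 -0.17905188  0.00151384]
 [ 0.0010241  -0.00282758 -0.99999548]]
```

View pics/w16.png

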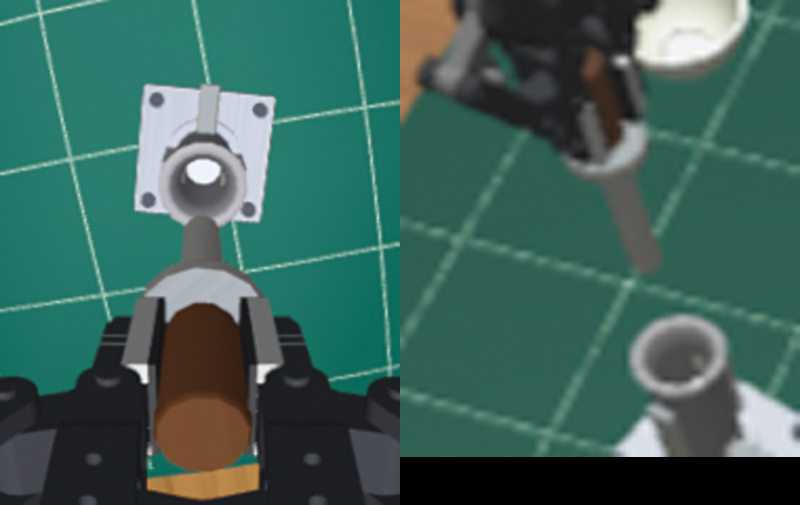

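The capsule is down the tube and upright. Reversing the shifts brings the rod back to the rack.

arm_command --motion '[[[-3, 30, 0.5, 0, 0, 0, 10], [-7, 70, 0.5, 0, 0, 0, 10], [-12, 115, 0.5, 0, 0, 0, 10], [-16, 160, 0.5, 0, 0, 0, 10], [-20, 205, 0.5, 0, 0, 0, 10], [-25, 250, 0.5, 0, 0, 0, 10], [-30, 295, 0.5, 0, 0, 0, 10], [-34, 340, 0.5, 0, 0, 0, 10], [-38, 385, 0.5, 0, 0, 0, 10], [-42, 425, 0.5, 0, 0, 0, 10], [-45, 455, 0.5, 0, 0, 0, 10], [-46, 464, 0.5, 0, 0, 0, 10], [-46, 464, 0.5, 0, 0, 0, 10], [-46, 464, -20, 0, 0, 0, 10], [-46, 464, -50, 0, 0, 0, 10], [-46, 464, -70, 0, 0, 0, 10], [-46, 464, -75, 0, 0, 0, 10], [-46, 464, -75, 0, 0, 0, 10], [-46, 464, -75, 0, 0, 0, 10]]]'

```text
time: 24.75
tool_pos: [0.5542, 0.2529, 0.2161]
ee_rot: [[0.18, 0.984, 0.002], [0.984, -0.18, 0.0], [0.001, 0.002, -1.0]]
ft_force: [0.4, 0.9, -1.6]
finger_gap: 0.0178
```

```bash
python3 - <<'E'
from h import *
s=viewer.read_camera("scene");w=viewer.read_camera("wrist");o=bot.get_obs();print(o["time"],o["tool_pos"],o["ft_force"],o["finger_gap"],o["ee_rot"])
a=cv2.resize(w[90:330,160:350],(400,505),interpolation=cv2.INTER_CUBIC)
b=cv2.resize(s[150:240,300:380],(400,450),interpolation=cv2.INTER_CUBIC); b=cv2.copyMakeBorder(b,0,55,0,0,0)
cv2.imwrite("pics/w17.png",np.hstack([a,b]))
E
```

```text
24.85 [0.55402055 0.25327727 0.21609306] [-0.22727142  0.88329534 -1.72902952] 0.018360969967126498 [[ 1.79303975e-01  9.83791367e-01  2.15180487e-03]
 [ 9.83793377e-01 -1.79305311e-01  4.43463213e-04]
 [ 8.22105324e-04  2.03741667e-03 -9.99997587e-01]]
```

View pics/w17.png

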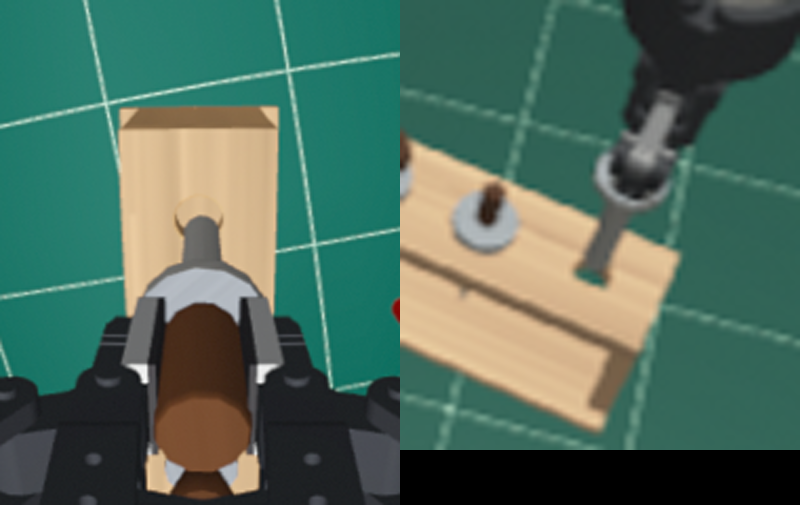

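The tip is over its hole. I'll lower it slowly.

arm_command --motion '[[[0, 0, -5, 0, 0, 0, 10], [0, 0, -10, 0, 0, 0, 10], [0, 0, -14, 0, 0, 0, 10], [0, 0, -17, 0, 0, 0, 10], [0, 0, -20, 0, 0, 0, 10], [0, 0, -22, 0, 0, 0, 10], [0, 0, -22, 0, 0, 0, 10]]]'

```text
time: 25.55
tool_pos: [0.5534, 0.2534, 0.1925]
ee_rot: [[0.179, 0.984, -0.0], [0.984, -0.179, -0.0], [-0.0, -0.0, -1.0]]
ft_force: [0.3, 0.5, -1.7]
finger_gap: 0.0183
```

arm_command --motion '[[[0, 0, -8, 0, 0, 0, 10], [0, 0, -18, 0, 0, 0, 10], [0, 0, -28, 0, 0, 0, 10], [0, 0, -38, 0, 0, 0, 10], [0, 0, -48, 0, 0, 0, 10], [0, 0, -56, 0, 0, 0, 10], [0, 0, -63, 0, 0, 0, 10], [0, 0, -67, 0, 0, 0, 10], [0, 0, -69, 0, 0, 0, 10], [0, 0, -70, 0, 0, 0, 10], [0, 0, -71, 0, 0, 0, 10], [0, 0, -71, 0, 0, 0, 10]]]'

```text
time: 26.75
tool_pos: [0.5536, 0.2535, 0.1219]
ee_rot: [[0.179, 0.984, 0.0], [0.984, -0.179, 0.0], [0.0, 0.0, -1.0]]
ft_force: [-0.4, 0.1, -1.5]
finger_gap: 0.0183
```

arm_command --motion '[[[0, 0, -1, 0, 0, 0, 10], [0, 0, -1.5, 0, 0, 0, 10], [0, 0, -1.5, 0, 0, 0, 10]]]'

```text
time: 27.05
tool_pos: [0.5537, 0.2535, 0.1216]
ee_rot: [[0.179, 0.984, 0.001], [0.984, -0.179, 0.0], [0.0, 0.001, -1.0]]
ft_force: [-3.9, -1.6, 7.2]
finger_gap: 0.0184
```

Seated at the same height as at the grasp (0.1216), with contact felt. I'll release and retreat.

arm_command --motion '[[[0, 0, 1, 0, 0, 0, 10], [0, 0, 1, 0, 0, 0, 25], [0, 0, 1, 0, 0, 0, 35], [0, 0, 1, 0, 0, 0, 50], [0, 0, 1, 0, 0, 0, 50], [0, 0, 1, 0, 0, 0, 50], [0, 0, 15, 0, 0, 0, 50], [0, 0, 40, 0, 0, 0, 50], [0, 0, 80, 0, 0, 0, 50], [0, 0, 120, 0, 0, 0, 50], [0, -30, 160, 0, 0, 0, 50], [-5, -64, 165, 0, 0, 0, 50], [-5, -64, 165, 0, 0, 0, 50], [-5, -64, 165, 0, 0, 0, 50]]]' --force 20

```text
time: 28.45
tool_pos: [0.5485, 0.1892, 0.2863]
ee_rot: [[0.18, 0.984, 0.001], [0.984, -0.18, 0.0], [0.001, 0.001, -1.0]]
ft_force: [-0.3, 0.8, -0.8]
finger_gap: 0.05
```

```bash
python3 - <<'E'
from h import *
s=viewer.read_camera("scene");t=viewer.read_camera("top");c=viewer.calibration("wrist");w=viewer.read_camera("wrist");o=bot.get_obs();print(o["time"],o["tool_pos"],o["ft_force"],o["finger_gap"])
a=cv2.resize(w[80:280,190:310],(300,500),interpolation=cv2.INTER_CUBIC)
b=cv2.resize(s[140:240,150:365],(800-300,233),interpolation=cv2.INTER_CUBIC); d=cv2.resize(t[160:270,150:380],(500,239),interpolation=cv2.INTER_CUBIC)
r=np.vstack([b,d]); r=cv2.copyMakeBorder(r,0,500-len(r),0,0,0); cv2.imwrite("pics/w18.png",np.hstack([a,r]))
g=cv2.cvtColor(w,cv2.COLOR_BGR2HSV)[80:150,215:290]; m=((g[...,2]<150)&(g[...,1]>90)&((g[...,0]<25))).astype(np.uint8)
k,l,st,ce=cv2.connectedComponentsWithStats(m);i=1+np.argmax(st[1:,4]);print(ce[i]+[215,80],st[i],onz("wrist",*(ce[i]+[215,80]),.146,c))
E
```

```text
28.6 [0.54834315 0.19017746 0.28503768] [-0.25188075  0.40168943  0.06165042] 0.049925721083177284
[248.73860182 120.38297872] [ 24  31  21  20 329] [0.55335585 0.24962254 0.146     ]
```

View pics/w18.png

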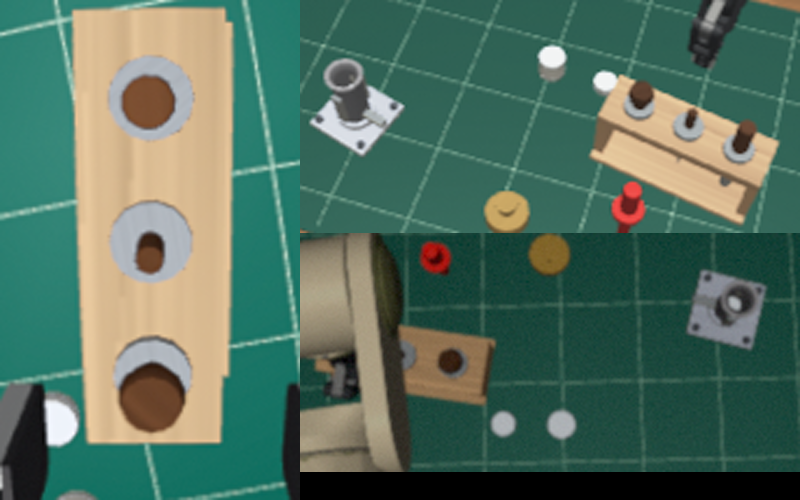

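The rod measures (0.5534,0.2496) against (0.5530,0.2499) at the start in the same view. It hangs upright, the capsule is down the tube, and the bystanders look untouched. Handing in.

```bash
python3 - <<'E'
from h import *
print(bot.hand_in(), bot.get_obs()["time"])
E
```

```text
the job is handed in; nothing more can be done
the job is handed in; nothing more can be done
```

The capsule is down the tube on the stop, the rod hangs in its own rack hole again, and I handed the job in at about 29 s of the 72 s allowed. No verdict was reported.

- **Loading:** I set the capsule in the column mouth and let go. As the rod first came down, the capsule's top leaned a few millimetres to +x; the next gentle pushes straightened it.
- **Pushing:** The stop was felt about 82 mm below the rim, the deep end of the stated range. The wrist sensor read 17.2 N over the last 0.7 s of a hold of about 1.2 s, which is about 18.5 N of contact once the rod's weight is added. The highest sensor reading in the whole push was 17.9 N.
- **Rod:** The last wrist view puts it less than 1 mm from where it started, upright and released.
- **Other things:** The column and bystanders in view look unshifted. The gripper was clear and the force reading was near zero.

**Disagreement between cameras:** the wrist camera placed things about 3 mm off in y compared with the other two. I relied on the other two.

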